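# Weigh a grain sample kettle on the spring scale

### The job

Gently hang the larger sample kettle by its bail on the hook of the spring scale, easing its weight on so that the scale never drops, springs or bounces, and let go. When the kettle hangs still, press the scale's hold button fully in to keep the reading and release it; leave the kettle hanging and everything else where it is.

Things in the scene. Friction and masses are not known exactly. Their poses are not given: they have to be found in the camera images.
- kettle_grip (a point): Centre of the larger sample kettle's grip: a black upright square block 16 x 16 x 36 mm on an 8 mm neck, fixed above the middle of the bail. The kettle is a closed rigid lidded steel cup 75 mm across and 60 mm tall; with bail and grip 181 mm tall; mass unknown, 0.15 to 0.6 kg. This point is 163 mm above its underside. y runs along the bail bar, z up; the hook passes through along x, from either side.
- kettle_bar (a point): Middle of the larger kettle's bail bar (centre line), 118 mm above its underside, 45 mm under the grip's centre. The bail is of 6 mm round rod: two uprights on the lid at y = +31 and -31 mm, joined by a bar that rises 10 mm like a low roof to this point. The opening under the bar is 55 mm high in the middle, 56 mm wide.
- scale: The spring scale, fixed; origin under the centre of its upright column, on the table; z up, the hook reaches out to its -x side (towards the robot). The column's head is 75 mm wide (y), 55 mm deep (x), its top 340 mm above the table; the foot is 14 mm thick and carries the hold button on the +y side.
- hook_seat (a point): Where the middle of the bail bar lies when seated in the scale's hook; 130 mm in front (-x) of the column's centre, 229 mm above the table when unloaded, moves down with the hook. Axes as the scale's. The hook is an 8 mm steel rod: a level arm from the column with a V-shaped dip (36 mm long) at this point, its front side ending in the upturned tip. The V's lowest underside is 13 mm under this point.
- hook_tip (a point): End of the hook's upturned tip (centre of the rounded rod end, radius 4 mm), 18 mm in front (-x) of the seat and 11 mm above it, as high as the arm behind the seat. The bail goes on from the front: bar over the tip, lid under the hook, towards +x of the scale until the bar is above the seat, then down into the V.
- hook (a joint): Travel of the scale's hook, m: 0 unloaded, grows as it is pulled down, end stop at 0.09; it cannot rise above 0. Its spring takes 80 N per m with little damping: a load of W newtons rests at W/80 m. Let go elsewhere than at its own rest point, a load bobs for seconds; from more than about 5 mm off, it bobs too hard.
- hold (a joint): Travel of the hold button, m: 0 out, 0.006 fully in. It springs back; fully in takes 5 N.
- hold_top (a point): Middle of the top of the hold button: a black round push button 28 mm across in a grey housing, pressed straight down, on the scale's foot beside the hook, 175 mm to +y of the hook's arm.
- small_kettle_grip (a point): Grip of a smaller kettle of the same form (127 mm tall overall, cup 53 mm across): not to be weighed, leave alone. Its two places on the table are exchanged at random with the larger one's.
- jar: Sample jar with a screw cap, 64 mm across, 100 mm tall; leave alone. Origin under its centre.
- dish: Low white dish, 90 mm across, 18 mm tall; leave alone. Origin under its centre.
- sieve: Steel sieve ring 120 mm across, 45 mm tall; leave alone. Origin under its centre.
- scoop: Small spoon lying on the table; leave alone.
- vial: Vial 36 mm across, 70 mm tall; leave alone. Origin under its centre.
- brush: Hand brush lying on the table; leave alone.
Things that resemble listed ones, but are neither listed nor needed, are in the scene too. Leave any purple look-alike of the part that bears kettle_grip alone.

How it is judged (in metres and radians):
On the way, in this order (a step that is already met when the one before it is completed fails the run):
1. the larger kettle hangs by its bail in the hook, released and still (distance between kettle_bar and hook_seat below 0.012 m and value of joint hook above 0.012 m and angle between kettle_grip's own z axis and vertical below 0.2 rad and contact force between each of kettle, hook and the fingers below 0.05 N and velocity of joint hook between -0.012 and 0.012 m/s and linear speed of kettle below 0.025 m/s and angular speed of kettle below 0.35 rad/s), for 0.4 s.
2. the hold button is pressed fully in while the kettle hangs still (all of step 1 and value of joint hold above 0.0045 m), for 0.05 s.
At the end, for the whole second after the job is handed in: The larger kettle hangs freely from the hook (middle of its bail bar within 12 mm of the seat, hook pulled down more than 12 mm, tilt under 0.2 rad), untouched and still (hook under 12 mm/s, kettle under 25 mm/s and 0.35 rad/s); the hold button is out again (under 2 mm) (all of step 1 and value of joint hold below 0.002 m).
It fails at once if the scale dropped, sprang or bounced (hook faster than 0.1 m/s) or was overpulled (within 2 mm of its end stop) (velocity of joint hook above 0.1 m/s or velocity of joint hook below -0.1 m/s or value of joint hook above 0.088 m).
It fails at once if the kettle was forced against the scale (over 15 N) (contact force between kettle and scale above 15 N or contact force between kettle and hook above 15 N).
It fails at once if the hand or arm knocked the hook (over 8 N) (contact force between any of the fingers, the arm and hook above 8 N).
It fails at once if the hold button was pressed before the kettle hung still (value of joint hold above 0.003 m and not ((distance between kettle_bar and hook_seat below 0.012 m and value of joint hook above 0.012 m and angle between kettle_grip's own z axis and vertical below 0.2 rad and contact force between each of kettle, hook and the fingers below 0.05 N) and (velocity of joint hook between -0.012 and 0.012 m/s and linear speed of kettle below 0.025 m/s and angular speed of kettle below 0.35 rad/s))).
It fails at once if another thing was disturbed (moved over 25 mm) (distance of any of small_kettle_grip, jar, dish, sieve, scoop, vial, brush from where it was at the start of the episode above 0.025 m).
It also fails if it takes over 67 s, if anything falls off the work surface, if the arm or the gripper's body presses on something with over 40 N, if the wrist force passes 120 N, or if a joint passes its speed limit or range.

### The arm

A 7-joint arm with a two-finger parallel gripper is mounted at the origin on the work surface. World frame = base frame: x ahead of the robot, y to its left, z up, the work surface at z = 0. Lengths are in mm, angles in rad, forces in N, time in s.
With the tool pointing down it reaches from about 400 to 875 mm from the base axis. Payload 4.4 kg.
Tool frame: the origin (TCP) lies at the very end of the fingers, on their centre line; the grasp point (between the pads) lies 19 mm behind it; z points along the fingers, y is the direction in which the jaws open and shut (so a half turn about z gives the same grasp; the last joint's range is limited). The gripper opens to 85 mm and grips with 20 to 120 N. Pads are 22 mm wide; open, the fingers measure 114 mm over their backs; the gripper's body (76 mm by 85 mm) begins 54 mm behind the grasp point. The pads swing forward as they close: fully open they stand 13 mm farther back than shut.
Start: joints at [-1.25, 0.628, 0.038, 1.517, -0.027, 0.996, -0.02], TCP at [245.175, 602.002, 231.313] pointing down, gripper open.
Joint ranges: [-3.06, 3.06], [-0.37, 2.12], [-1.25, 1.32], [0.18, 2.47], [-1.1, 4.24], [0.23, 1.98], [-2.94, 2.94]. Speed limits (rad/s): [2.57, 2.57, 3.14, 3.14, 3.14, 3.14, 3.14].

### API

Orientations are given as [roll, pitch, yaw] about the fixed x, y, z axes, in that order (R = Rz(yaw) Ry(pitch) Rx(roll)).
In Python, from cell import ctrl gives the robot as it stands.
- The arm moves only by the shell command python3 -m crank 'ROWS' [OPENING]. ROWS is JSON, a list that holds one entry, the list of rows, each a list of 6 numbers: the shift along the tool's x, y, z in units of 30 mm (1.0 is 30 mm), then the turn, a rotation vector about the tool's x, y, z in units of 6 degrees (1.0 is 6 degrees). In form: [[[tx, ty, tz, rx, ry, rz], ...]]. A call has 1 to 12 rows; each row shifts and turns the pose as measured when the row begins, along the tool's axes as they then stand; what a row does not reach is not made up. A row lasts 1/12 s, in which the tool goes at most 41.7 mm and 7.16 degrees, less where a joint would pass 70% of its speed; a pose out of reach is approached as far as the arm can. A call is refused whole if a number of a shift passes 1 or a number of a turn 1, either way. A call with a gripper value outside its range is refused whole. OPENING is the gripper command: -1 is fully open, 1 is shut, values between are in proportion, set as the call begins (- or left out, the last holds). The fingers move at their own pace and stop on an object; the grip force is fixed at half the most. Time passes only in rows, so rows that do not move let the fingers close. It gives the time, the measured TCP pose, the force and the opening at its end, in the units of the state.
- ctrl.read_state(): the state, without advancing time (a new reading comes with each control period).
- ctrl.get_image(name): name is "side" or "top"; returns a dict with "color" (420x560x3 uint8, red, green, blue), "depth" (420x560 float32, mm along the optical axis (not along the pixel's ray), 0 where there is no reading), "camera_matrix" (3x3 intrinsics, pixels), "k1" (the pictures are not rectified: a ray, as slopes to the right and down, at radius r is drawn at 1 + k1 r^2 times it, then the intrinsics apply), "R" (3x3) and "t" (3): a world point X has camera coordinates R X + t. Camera axes: x right, y down, z forward; pixel columns grow to the right and rows downward; lengths in mm; the calibration is good to about 2 mm. A picture is of the moment at which its call begins.
- ctrl.finish_job(): hands the job in, once; it reports no verdict.
Trained networks look in a picture, given as the dict that the camera call returned (one of the last four; its "shot" number tells which), for a name from the list of things; names that differ only in an ending like _2 or _b are one class to them, and where a whole thing is asked for, a point or a joint stands for the part that bears it (a point fixed in the world has none). Each returns a list of dicts, best first, with "conf" (0 to 1); they miss things now and then, are a little off and sometimes report something else, mostly with a low value. They report only what shows in the picture. A call takes as long as a camera call. They do not tell look-alikes from the thing itself.
- ctrl.search_frame(query, picture): "extent" ([centre column, centre row, width, height] in pixels, round what is visible of it).
The state is a dict: "clock": time; "qpos": joint angles; "qd": joint speeds; "tau": joint torques, N m; "eef_pos": TCP position; "tool_rot": TCP orientation; "force": force on the tool from outside, world axes, zero at the start; "torque": the same for the moment, N m; "width": finger opening in mm.
Only numpy, scipy, OpenCV 4.12 (cv2) and the standard library are available. Lean on these libraries where they do the work, as an engineer would, in place of code of your own. Each camera call takes 0.05 s, during which the arm holds its last target. There are 200 camera calls.

## Working session

There is one attempt and no reset: what is moved stays moved. The work goes in short steps, Python scripts to look and compute and a shell command to move; the robot and the scene stay as the last step left them, time stands still between calls to the robot, and variables do not carry over. Pictures are saved under pics/ and viewed, about 8 in all and at most 12, crops included, and the job is handed in when it is done.

```bash
mkdir -p pics; cat > h.py <<'E'
import numpy as np, cv2
from cell import ctrl
def shot(n,save=None):
    p=ctrl.get_image(n)
    if save: cv2.imwrite('pics/'+save,p['color'][:,:,::-1])
    return p
def world(p,u,v,d):
    K=np.array(p['camera_matrix']);xd=(u-K[0,2])/K[0,0];yd=(v-K[1,2])/K[1,1]
    x,y=xd,yd
    for _ in range(20):
        s=1+p['k1']*(x*x+y*y);x,y=xd/s,yd/s
    return np.array(p['R']).T@(np.stack([x*d,y*d,d+0*x],-1)-np.array(p['t'])).T
def cloud(p):
    v,u=np.mgrid[:420,:560];d=p['depth'];m=d>0
    W=np.full((420,560,3),np.nan);W[m]=world(p,u[m].astype(float),v[m].astype(float),d[m].astype(float)).T
    return W
def pix(p,X):
    c=np.array(p['R'])@np.array(X)+np.array(p['t']);x,y=c[:2]/c[2];s=1+p['k1']*(x*x+y*y)
    K=np.array(p['camera_matrix']);return K[0,0]*x*s+K[0,2],K[1,1]*y*s+K[1,2]
E
python3 - <<'E'
from h import *
s=ctrl.read_state();print(s)
for n in('side','top'):
    p=shot(n,n+'1.png');W=cloud(p)
    print(n,'campos',-np.array(p['R']).T@np.array(p['t']),p['k1'],p['camera_matrix'])
    for q in['kettle_grip','small_kettle_grip','scale','hook','hold','jar','dish','sieve','vial','scoop','brush']:
        for r in ctrl.search_frame(q,p)[:3]:
            if r['conf']<.25: continue
            e=r['extent'];u,v=int(e[0]),int(e[1])
            print(q,round(r['conf'],2),np.round(e),np.round(W[min(v,419),min(u,559)]))
E
```

```text
{'clock': 0.0, 'qpos': array([-1.24979438,  0.62938132,  0.0384648 ,  1.51838954, -0.02701121,
        0.99628939, -0.020008  ]), 'qd': array([ 8.29204006e-04, -7.96566343e-04,  1.32218313e-04, -3.42664851e-04,
       -9.39209778e-04,  2.90652841e-06, -6.18654545e-04]), 'tau': array([ 7.39382153e-05, -5.63393104e+01,  1.22633826e+00, -1.93446082e+01,
        1.11015287e-02,  1.05083728e-02, -3.82450628e-05]), 'eef_pos': array([244.94127431, 601.39431318, 230.35981461]), 'tool_rot': array([-3.13964402e+00,  3.20692248e-05,  2.75475767e+00]), 'force': array([ 0.43118414, -0.40242601, -0.19588027]), 'torque': array([ 0.03258136,  0.03524305, -0.03221658]), 'width': 85.45578157054041}
side campos [333.26524764 975.15827042 936.07478794] 0.01028618169952691 [[450.30274788   0.         274.59411426]
 [  0.         450.30274788 208.19640526]
 [  0.           0.           1.        ]]
kettle_grip 0.76 [366. 168.  25.  51.] [ 316. -502.   18.]
kettle_grip 0.75 [321. 173.  19.  50.] [ 472. -425.   18.]
small_kettle_grip 0.69 [298. 320.  22.  46.] [427. 279.  43.]
scale 0.87 [230. 232.  79. 173
[... 857 characters left out ...]
 227.  22.  27.] [ 444. -305.  119.]
small_kettle_grip 0.6 [201. 236.  20.  18.] [420. 283. 127.]
scale 0.94 [251. 164.  88.  80.] [677. 126.  19.]
hook 0.54 [272. 168.  20.  45.] [616.  55. 245.]
hook 0.47 [425. 242.  37.  59.] [ 402. -462.   21.]
hold 0.52 [221. 192.   7.  10.] [577. 231.  34.]
jar 0.89 [375. 185.  28.  27.] [ 585. -284.  101.]
dish 0.97 [281. 238.  27.  29.] [425.  28.   2.]
dish 0.63 [271. 164.   5.  31.] [629.  58. 240.]
sieve 0.65 [414. 166.  34.  29.] [ 670. -443.   -2.]
vial 0.64 [145. 196.  12.  16.] [559. 476.  69.]
vial 0.41 [280. 237.  30.  27.] [428.  28.   8.]
scoop 0.76 [183. 167.  56.  27.] [676. 367.  -0.]
brush 0.97 [425. 242.  38.  56.] [ 403. -460.   17.]
```

```bash
python3 - <<'E'
import cv2
s=cv2.imread('pics/side1.png');t=cv2.imread('pics/top1.png')
a=cv2.resize(s[110:350,180:400],(550,600),interpolation=cv2.INTER_CUBIC);cv2.imwrite('pics/s1c.png',a)
cv2.imwrite('pics/t1c.png',cv2.resize(t[120:280,130:450],(800,400),interpolation=cv2.INTER_CUBIC))
E
```

```text
(no output)
```

View pics/s1c.png

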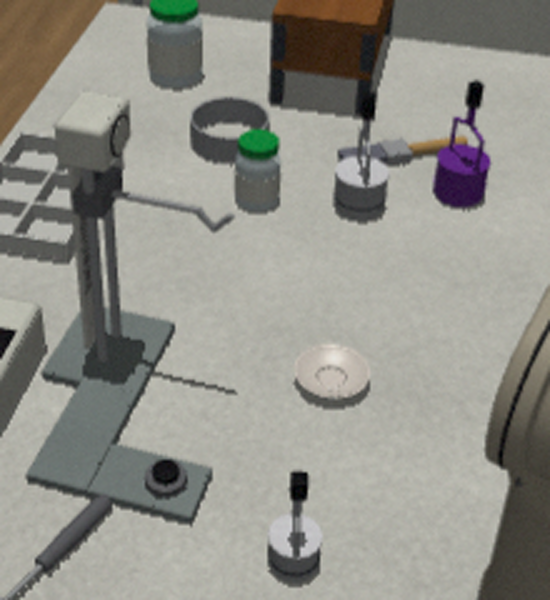

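View pics/t1c.png

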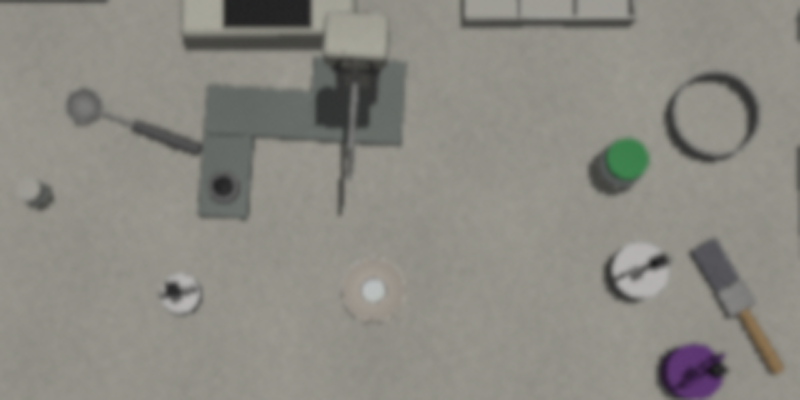

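```bash
python3 - <<'E'
from h import *
np.set_printoptions(suppress=True,precision=1)
for n in('top','side'):
    p=shot(n);W=cloud(p);c=p['color'];z=W[...,2]
    near=np.hypot(W[...,0]-440,W[...,1]+300)<85
    def st(m,l):
        P=W[m]
        if len(P)<3: print(n,l,len(P));return
        print(n,l,len(P),'med',np.median(P,0),'mid',(np.percentile(P,3,axis=0)+np.percentile(P,97,axis=0))/2,'std',P.std(0)); return P
    st(near&(z>52)&(z<68),'lid')
    st(near&(z>140)&(z<190),'grip')
    b=st(near&(z>78)&(z<128),'bail')
    if b is not None:
        w,V=np.linalg.eigh(np.cov(b[:,:2].T));print(' bail dir',np.degrees(np.arctan2(V[1,1],V[0,1]))%180)
    st((z>330)&(z<350)&(W[...,0]>600)&(abs(W[...,1]-50)<90),'headtop')
    h=st((z>205)&(z<262)&(W[...,0]>540)&(W[...,0]<690)&(abs(W[...,1]-60)<50),'hook')
    if h is not None:
        w,V=np.linalg.eigh(np.cov(h[:,:2].T));print(' hook dir',np.degrees(np.arctan2(V[1,1],V[0,1]))%180)
        o=h[np.argsort(h[:,0])];print(o[::max(1,len(o)//22)])
    dk=(c.max(2)<45)&(z>12)&(z<50)&(abs(W[...,0]-575)<40)&(abs(W[...,1]-225)<40)
    st(dk,'button')
    sk=st((np.hypot(W[...,0]-425,W[...,1]-283)<60)&(z>30)&(z<60),'smalllid')
    # dark pixels of the grip with ray at z=163
    near2=np.zeros((420,560),bool)
    us=pix(p,[444,-300,150]);print(n,'pix expect',us)
    u,v=map(int,us);sub=c[v-28:v+29,u-28:u+29].max(2).astype(int)
    yy,xx=np.where(sub<40);print('dark',len(xx),xx.mean()+u-28,yy.mean()+v-28,xx.min()+u-28,xx.max()+u-28,yy.min()+v-28,yy.max()+v-28)
cv2.imwrite('pics/k.png',np.hstack([cv2.resize(cv2.imread('pics/top1.png')[200:255,355:415],(400,367),interpolation=3),cv2.resize(cv2.imread('pics/side1.png')[140:200,290:350],(400,367),interpolation=3)]))
E
```

```text
top lid 317 med [ 443.5 -320.3   59.8] mid [ 448.4 -321.6   59.9] std [21.1 18.2  3.5]
top grip 46 med [ 447.3 -320.5  177.4] mid [ 447.3 -321.7  168.3] std [ 5.4  5.1 10. ]
top bail 41 med [ 442.2 -305.9  113.9] mid [ 447.7 -321.4  107.5] std [ 6.8 19.7  8.4]
 bail dir 107.72961904091855
top headtop 492 med [692.2  51.2 339.7] mid [692.2  51.2 339.1] std [16.  21.2  3.6]
top hook 146 med [628.1  58.1 242.2] mid [614.   51.8 239. ] std [43.7  9.2  6.4]
 hook dir 175.92097229024435
[[543.   61.9 241.8]
 [548.9  58.8 242.6]
 [559.9  61.9 232.6]
 [570.1  61.8 227.8]
 [576.1  58.6 244.3]
 [578.9  55.6 245.1]
 [584.9  55.5 245.8]
 [589.9  61.4 251.6]
 [598.2  61.5 241. ]
 [604.7  55.4 239.1]
 [612.4  58.3 246.5]
 [621.4  58.3 247.4]
 [627.6  55.2 247.3]
 [634.4  58.2 244.5]
 [640.   55.1 246.9]
 [646.   52.1 247.5]
 [651.9  58.2 236.3]
 [661.3  55.  248.3]
 [671.4  51.9 245. ]
 [675.6  30.6 240.5]
 [676.6  45.8 237.1]
 [677.5  54.9 233.9]
 [678.1  42.7 242.9]
 [679.2  61.  239.4]
 [680.2  79.  248. ]]
top button 16 med [572.7 237.   35. ] mid [571.5 237.3  37.1] std [4.  4.4 4.2]
top smal
[... 759 characters left out ...]
9.5 233.2]
 [581.8  61.6 239.3]
 [595.4  60.9 242.7]
 [609.2  60.3 239.8]
 [623.2  58.9 242.7]
 [638.   55.2 240.8]
 [650.9  58.1 240.4]
 [665.2  56.1 243. ]
 [674.8  34.6 246.1]
 [675.9  39.9 246.2]
 [676.7  44.9 252.7]
 [677.3  62.8 235.7]
 [677.9  68.1 242.5]
 [679.   79.  253.1]
 [680.6  82.6 252.1]
 [682.6  80.6 231. ]
 [684.7  82.5 232. ]
 [686.1  66.4 252.7]
 [688.2  67.5 256.3]
 [689.8  71.6 209.9]]
side button 88 med [568.4 238.3  35.5] mid [569.2 237.9  30.8] std [7.5 8.  4.2]
side smalllid 320 med [422.  293.3  41.9] mid [422.9 291.   40.5] std [13.8 14.2  4. ]
side pix expect (np.float64(326.9177642108427), np.float64(160.01838544007222))
dark 128 326.0 145.203125 323 329 132 157
```

View pics/k.png

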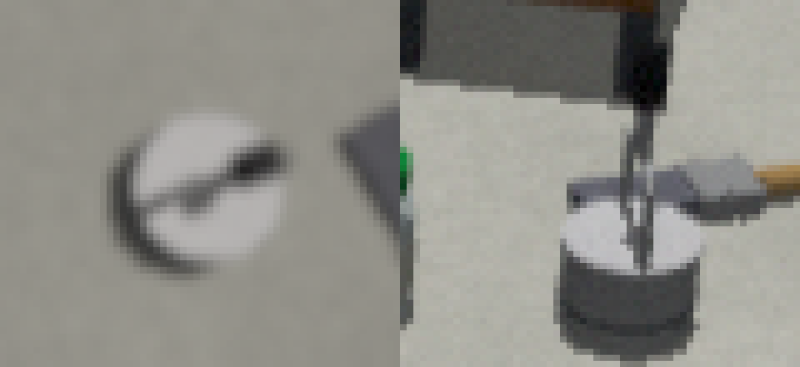

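Side crop: scale with hook V and tip at full-frame px (≈265,200), hold button (≈246,300), larger kettle (≈324,175), purple look-alike beside it, small kettle (≈298,325). Top crop agrees. Larger kettle: about (448, −322), bail direction 107.7°, so the yaw for the tool is 17.7°. I move first up and in.

```bash
python3 -m crank '[[[0,-0.9,-0.9,0,0,0],[0,-0.9,-0.9,0,0,0],[0,-0.9,-0.9,0,0,0],[0,-0.9,-0.9,0,0,0],[0,-0.9,-0.9,0,0,0],[0,-0.9,-0.9,0,0,0]]]' -1
python3 -m crank '[[[-1,0,0,0,0,0.6],[-1,0,0,0,0,0.6],[-1,0,0,0,0,0.6],[-1,0,0,0,0,0.6],[-1,0,0,0,0,0.6],[-1,0,0,0,0,0.6],[-1,0,0,0,0,0.6],[-1,0,0,0,0,0.6],[-1,0,0,0,0,0.6],[-1,0,0,0,0,0.6],[-1,0,0,0,0,0.6],[-1,0,0,0,0,0.6]]]'
```

```text
clock: 1.8
eef_pos: [182.0, 447.3, 388.4]
tool_rot: [-3.123, 0.001, 2.755]
force: [0.7, 0.3, 0.4]
width: 85.5
clock: 2.8
eef_pos: [446.3, 205.3, 399.4]
tool_rot: [3.138, -0.005, 1.985]
force: [0.5, 0.2, -0.5]
width: 85.4
```

```bash
python3 -m crank '[[[-1,0,0,0,0,0.6],[-1,0,0,0,0,0.6],[-1,0,0,0,0,0.6],[-1,0,0,0,0,0.6],[-1,0,0,0,0,0.6],[-1,0,0,0,0,0.6],[-1,0,0,0,0,0.6],[-1,0,0,0,0,0.6],[-1,0,0,0,0,0.6],[-1,0,0,0,0,0.6],[-1,0,0,0,0,0.6],[-1,0,0,0,0,0.6]]]'
python3 -m crank '[[[-0.9,0.3,0,0,0,1],[-0.9,0.3,0,0,0,1],[-0.9,0.3,0,0,0,1],[-0.9,0.3,0,0,0,1],[0,0,0.5,0,0,1],[0,0,0.5,0,0,1],[0,0,0.5,0,0,1],[0,0,0,0,0,0.5]]]'
```

```text
clock: 3.8
eef_pos: [467.7, -162.1, 398.6]
tool_rot: [3.136, -0.01, 1.195]
force: [0.0, -0.7, 0.7]
width: 85.6
clock: 4.47
eef_pos: [437.3, -287.6, 354.2]
tool_rot: [3.136, -0.015, 0.355]
force: [-0.3, 1.2, 0.5]
width: 85.5
```

```bash
cat > go.py <<'E'
# print tool-frame shift (units) and turn (units) from current pose to a target
import sys
from h import *
from scipy.spatial.transform import Rotation as Ro
def go(pos,yaw_deg):
    s=ctrl.read_state();R=Ro.from_euler('xyz',s['tool_rot'])
    d=R.inv().apply(np.array(pos)-s['eef_pos'])/30
    r=(R.inv()*Ro.from_euler('xyz',[np.pi,0,np.radians(yaw_deg)])).as_rotvec(degrees=True)/6
    print('pos',np.round(s['eef_pos'],1),'rot',np.round(s['tool_rot'],3),'F',np.round(s['force'],2),'w',round(s['width'],1),'q',np.round(s['qpos'],2))
    print('shift',np.round(d,2),'turn',np.round(r,2))
if __name__=='__main__': a=list(map(float,sys.argv[1:]));go(a[:3],a[3])
E
python3 go.py 448 -322 250 17.7; python3 - <<'E'
from h import *
np.set_printoptions(suppress=True,precision=2)
for n in('side','top'):
    p=shot(n);W=cloud(p);z=W[...,2]
    h=W[(z>225)&(z<262)&(W[...,0]>545)&(W[...,0]<665)&(abs(W[...,1]-60)<25)]
    l=cv2.fitLine(h[:,:2].astype(np.float32),cv2.DIST_HUBER,0,.01,.01).ravel();print(n,len(h),l,'yaw',np.degrees(np.arctan(l[1]/l[0])),'y@564',l[3]+(564-l[2])*l[1]/l[0],'xmin',W[(z>225)&(z<262)&(abs(W[...,1]-60)<25)][:,0].min())
    f=W[(z>8)&(z<20)&(W[...,0]>520)&(W[...,0]<760)&(abs(W[...,1]-120)<160)]
    if len(f)>20: print('foot rect',cv2.minAreaRect(f[:,:2].astype(np.float32)))
    t=W[(z>330)&(z<350)&(W[...,0]>640)&(W[...,0]<760)&(abs(W[...,1]-50)<70)]
    print('head rect',cv2.minAreaRect(t[:,:2].astype(np.float32)))
    k=W[(np.hypot(W[...,0]-448,W[...,1]+322)<25)&(z>140)&(z<190)]
    if len(k): print('grip',len(k),np.median(k,0))
E
```

```text
pos [ 437.3 -287.6  354.2] rot [ 3.136 -0.015  0.355] F [-0.27  1.21  0.46] w 85.5 q [-0.08  0.43  0.91  1.72 -0.38  1.17 -0.28]
shift [-0.11  1.18  3.48] turn [ 0.05 -0.14  0.44]
side 137 [  1.    -0.07 602.18  58.71] yaw -3.8496192 y@564 61.274307 xmin -60.10893486610653
foot rect ((647.4768676757812, 134.0525665283203), (192.62403869628906, 324.4226379394531), 15.030447959899902)
head rect ((689.871826171875, 51.820945739746094), (77.77933502197266, 57.01620864868164), 86.80535125732422)
grip 66 [ 448.44 -318.59  166.13]
top 102 [  1.    -0.07 605.83  57.43] yaw -4.0086207 y@564 60.3563 xmin 543.955247984034
foot rect ((639.67138671875, 120.33233642578125), (320.0064697265625, 236.91209411621094), 89.56886291503906)
head rect ((692.0121459960938, 51.243465423583984), (74.67655944824219, 58.384883880615234), 83.6980209350586)
```

```bash
python3 -m crank '[[[0,0.4,0.8,0,0,0.2],[0,0.4,0.8,0,-0.1,0.2],[-0.1,0.4,0.8,0,0,0],[0,0,0.8,0,0,0],[0,0,0.3,0,0,0],[0,0,0,0,0,0]]]'; python3 go.py 448 -322 146 17.7
```

```text
clock: 5.07
eef_pos: [454.2, -325.9, 251.9]
tool_rot: [3.127, -0.014, 0.334]
force: [-1.0, 1.3, 0.6]
width: 85.3
pos [ 454.2 -325.9  251.9] rot [ 3.127 -0.014  0.334] F [-0.98  1.25  0.57] w 85.3 q [ 0.06  0.58  0.82  1.78 -0.51  0.98 -0.15]
shift [-0.2  -0.24  3.53] turn [ 0.14 -0.14  0.24]
```

```bash
python3 -m crank '[[[-0.2,-0.2,0.3,0.14,-0.14,0.24],[0,0,0.5,0,0,0],[0,0,0.5,0,0,0],[0,0,0,0,0,0]]]'; python3 go.py 448 -322 146 17.7;python3 - <<'E'
from h import *
p=shot('side');c=p['color'];u,v=map(int,pix(p,[448,-322,165]));cv2.imwrite('pics/g.png',cv2.resize(c[v-50:v+50,u-60:u+60,::-1],(720,600),interpolation=3))
E
```

```text
clock: 5.4
eef_pos: [447.9, -322.0, 215.4]
tool_rot: [3.14, -0.003, 0.31]
force: [-0.8, 0.7, -0.1]
width: 85.5
pos [ 447.9 -322.   215.4] rot [ 3.14e+00 -3.00e-03  3.10e-01] F [-0.79  0.68 -0.14] w 85.5 q [ 0.08  0.63  0.79  1.83 -0.55  0.92 -0.14]
shift [-0.01 -0.    2.31] turn [ 0.01 -0.03  0.01]
```

View pics/g.png

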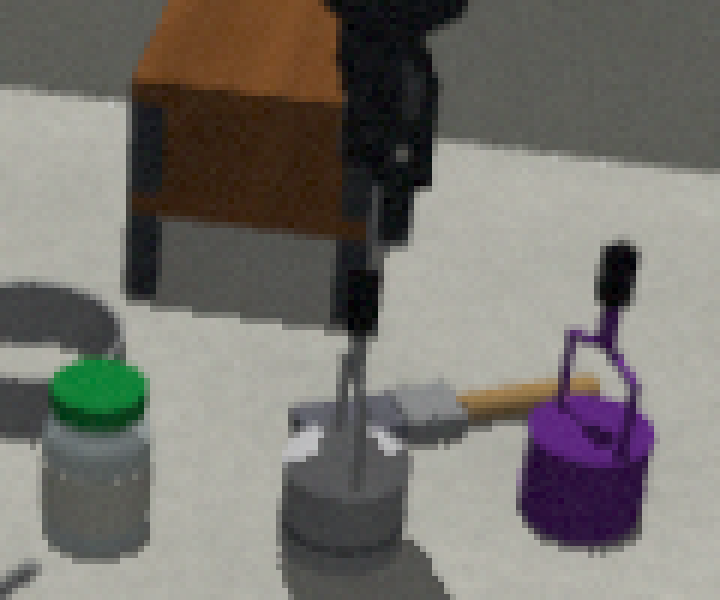

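The open gripper stands above the grip block (crop px 360,300), with the purple kettle well clear at (620,270). I descend and close.

```bash
python3 -m crank '[[[0,0,0.6,0,0,0],[0,0,0.6,0,0,0],[0,0,0.6,0,0,0],[0,0,0.5,0,0,0],[0,0,0,0,0,0],[0,0,0,0,0,0]]]'; python3 go.py 448 -322 146 17.7
```

```text
clock: 5.95
eef_pos: [454.3, -326.0, 155.4]
tool_rot: [3.128, -0.014, 0.312]
force: [0.1, 0.1, 0.0]
width: 85.3
pos [ 454.3 -326.   155.4] rot [ 3.128 -0.014  0.312] F [0.1  0.15 0.  ] w 85.3 q [ 0.13  0.7   0.71  1.88 -0.65  0.79 -0.06]
shift [-0.16 -0.2   0.31] turn [ 0.13 -0.14  0.03]
```

```bash
python3 -m crank '[[[-0.16,-0.2,0.31,0.13,-0.14,0.03],[0,0,0,0,0,0],[0,0,0,0,0,0]]]'; python3 go.py 448 -322 146 17.7
```

```text
clock: 6.2
eef_pos: [449.3, -322.8, 149.0]
tool_rot: [3.138, -0.002, 0.309]
force: [-0.1, 0.0, -1.0]
width: 85.7
pos [ 449.3 -322.8  149. ] rot [ 3.138e+00 -2.000e-03  3.090e-01] F [-0.08  0.02 -0.97] w 85.7 q [ 0.13  0.71  0.71  1.89 -0.64  0.79 -0.06]
shift [-0.03 -0.04  0.1 ] turn [ 0.03 -0.02 -0.  ]
```

```bash
python3 -m crank '[[[-0.04,-0.04,0.1,0.03,-0.02,0],[0,0,0,0,0,0],[0,0,0,0,0,0],[0,0,0,0,0,0]]]'; python3 go.py 448 -322 146 17.7; python3 -m crank '[[[0,0,0,0,0,0],[0,0,0,0,0,0],[0,0,0,0,0,0],[0,0,0,0,0,0],[0,0,0,0,0,0],[0,0,0,0,0,0],[0,0,0,0,0,0],[0,0,0,0,0,0],[0,0,0,0,0,0],[0,0,0,0,0,0]]]' 1;  python3 go.py 448 -322 146 17.7
```

```text
clock: 6.53
eef_pos: [448.3, -322.5, 147.3]
tool_rot: [3.14, -0.001, 0.309]
force: [0.5, -0.4, -0.4]
width: 85.5
pos [ 448.3 -322.5  147.3] rot [ 3.14e+00 -1.00e-03  3.09e-01] F [ 0.5  -0.37 -0.43] w 85.5 q [ 0.13  0.71  0.71  1.89 -0.65  0.78 -0.06]
shift [-0.01 -0.02  0.04] turn [ 0.02 -0.01  0.  ]
clock: 7.37
eef_pos: [448.5, -322.9, 147.5]
tool_rot: [3.139, -0.001, 0.309]
force: [0.0, -0.1, -1.0]
width: 15.2
pos [ 448.5 -322.9  147.5] rot [ 3.139e+00 -1.000e-03  3.090e-01] F [ 0.03 -0.13 -1.  ] w 15.2 q [ 0.13  0.71  0.71  1.89 -0.65  0.78 -0.06]
shift [-0.01 -0.03  0.05] turn [ 0.02 -0.01 -0.  ]
```

```bash
python3 -m crank '[[[0,0,-0.3,0,0,0],[0,0,-0.6,0,0,0],[0,0,-0.6,0,0,0],[0,0,-0.6,0,0,0],[0,0,-0.6,0,0,0],[0,0,-0.6,0,0,0],[0,0,-0.6,0,0,0],[0,0,-0.6,0,0,0],[0,0,-0.4,0,0,0],[0,0,0,0,0,0],[0,0,0,0,0,0],[0,0,0,0,0,0]]]'; python3 go.py 470 0 290 -3.8; python3 - <<'E'
from h import *
F=[]
for i in range(16): shot('top');F.append(ctrl.read_state()['force'])
F=np.array(F);print(F.mean(0),F.std(0))
E
```

```text
clock: 8.37
eef_pos: [443.8, -319.0, 301.8]
tool_rot: [-3.134, 0.005, 0.306]
force: [0.2, 0.5, -2.3]
width: 15.3
pos [ 443.8 -319.   301.8] rot [-3.134  0.005  0.306] F [ 0.19  0.53 -2.31] w 15.3 q [ 0.02  0.53  0.88  1.72 -0.45  1.11 -0.23]
shift [ 4.04 -9.87  0.45] turn [-0.06  0.07  3.56]
[ 0.05075586 -0.0298319  -3.00643128] [0.35353246 0.46828533 0.46903047]
```

```bash
python3 -m crank '[[[0.1,-0.3,0,0,0,0.2],[0.25,-0.6,0.1,0,0,0.4],[0.3,-0.8,0.1,0,0,0.4],[0.3,-0.8,0.1,0,0,0.4],[0.3,-0.8,0,0,0,0.4],[0.2,-0.8,0,0,0,0.4],[0.2,-0.8,0,0,0,0.4],[0.1,-0.8,0,0,0,0.4],[0.1,-0.8,0,0,0,0.4],[0.1,-0.6,0,0,0,0],[0,-0.3,0,0,0,0],[0,0,0,0,0,0]]]'; python3 go.py 472.5 66.4 290 -3.8
```

```text
clock: 10.17
eef_pos: [478.8, -82.9, 293.6]
tool_rot: [-3.139, 0.005, -0.072]
force: [0.4, 0.1, -2.5]
width: 15.3
pos [478.8 -82.9 293.6] rot [-3.139  0.005 -0.072] F [ 0.38  0.05 -2.5 ] w 15.3 q [-0.59  0.5   1.07  1.89 -0.51  1.06 -0.96]
shift [-0.57 -4.95  0.13] turn [-0.02  0.05 -0.05]
```

```bash
python3 -m crank '[[[-0.1,-0.4,0,0,0,0],[-0.1,-0.8,0,0,0,0],[-0.1,-0.8,0,0,0,0],[-0.1,-0.8,0,0,0,0],[0,-0.8,0,0,0,0],[0,-0.6,0,0,0,0],[0,-0.3,0,0,0,0],[0,0,0,0,0,0]]]'; python3 go.py 472.5 66.4 290 -3.8
```

```text
clock: 10.83
eef_pos: [477.9, 50.8, 295.4]
tool_rot: [3.14, -0.001, -0.079]
force: [1.0, -0.1, -3.1]
width: 15.4
pos [477.9  50.8 295.4] rot [ 3.14e+00 -1.00e-03 -7.90e-02] F [ 0.98 -0.13 -3.05] w 15.4 q [-0.9   0.51  1.12  1.91 -0.52  1.06 -1.22]
shift [-0.22 -0.51  0.18] turn [ 0.02 -0.01 -0.12]
```

```bash
python3 -m crank '[[[-0.2,-0.5,0.15,0,0,-0.1],[0,-0.03,0.04,0,0,0],[0,0,0,0,0,0],[0,0,0,0,0,0]]]'; python3 go.py 472.5 66.4 290 -3.8; python3 - <<'E'
from h import *
np.set_printoptions(suppress=True,precision=1)
for n in('side','top'):
    p=shot(n,n+'2.png');W=cloud(p);z=W[...,2]
    near=np.hypot(W[...,0]-472,W[...,1]-66)<60
    for l,a,b in(('lid',190,207),('cup',145,190),('bail',210,250),('bar',253,268)):
        P=W[near&(z>a)&(z<b)]
        if len(P)>3: print(n,l,len(P),np.median(P,0),np.percentile(P,3,axis=0),np.percentile(P,97,axis=0))
    u,v=map(int,pix(p,[515,62,250]));print(u,v,'seat pix',pix(p,[562.3,60.4,229]),'tip',pix(p,[544.3,61.6,240]),'bar',pix(p,[472.5,66.4,261]))
    c=p['color'][v-50:v+50,u-65:u+65,::-1];cv2.imwrite('pics/%s2c.png'%n,cv2.resize(c,(400 if n=='top' else 780,308 if n=='top' else 600),interpolation=3))
E
```

```text
clock: 11.17
eef_pos: [473.8, 61.7, 290.4]
tool_rot: [3.137, -0.003, -0.073]
force: [-0.2, -0.2, -3.0]
width: 15.1
pos [473.8  61.7 290.4] rot [ 3.137e+00 -3.000e-03 -7.300e-02] F [-0.23 -0.22 -2.95] w 15.1 q [-0.93  0.51  1.12  1.92 -0.53  1.04 -1.23]
shift [-0.05 -0.15  0.01] turn [ 0.05 -0.03 -0.07]
side lid 451 [468.8  69.1 202.9] [439.2  32.4 191.5] [504.8  97.8 205.8]
side cup 341 [467.4  92.  167.7] [437.8  67.3 146.6] [503.7  98.6 188.5]
side bail 54 [472.8  93.8 230.2] [467.5  29.4 213.1] [477.   97.5 248.6]
side bar 31 [472.7  71.8 259.6] [468.8  43.  254.5] [476.   93.3 265.8]
283 195 seat pix (np.float64(265.3424933549501), np.float64(199.01320918823492)) tip (np.float64(271.97517252760474), np.float64(196.92763294498099)) bar (np.float64(299.24404334632356), np.float64(195.58817648725483))
top lid 57 [456.5  41.4 202.4] [440.4  26.1 197.4] [474.8  54.8 206.4]
top cup 16 [442.9  44.7 165.2] [439.1  27.1 159. ] [466.5  62.  182.3]
top bail 5 [469.1  32.4 220.9] [451.1  29.4 210.9] [469.7  44.6 242.7]
268 199 seat pix (np.float64(269.48872738160816), np.float64(185.43688860793782)) tip (np.float64(269.0932410999271), np.float64(190.66745756962825)) bar (np.float64(267.5493752792272), np.float64(213.4705208446028))
```

View pics/side2c.png

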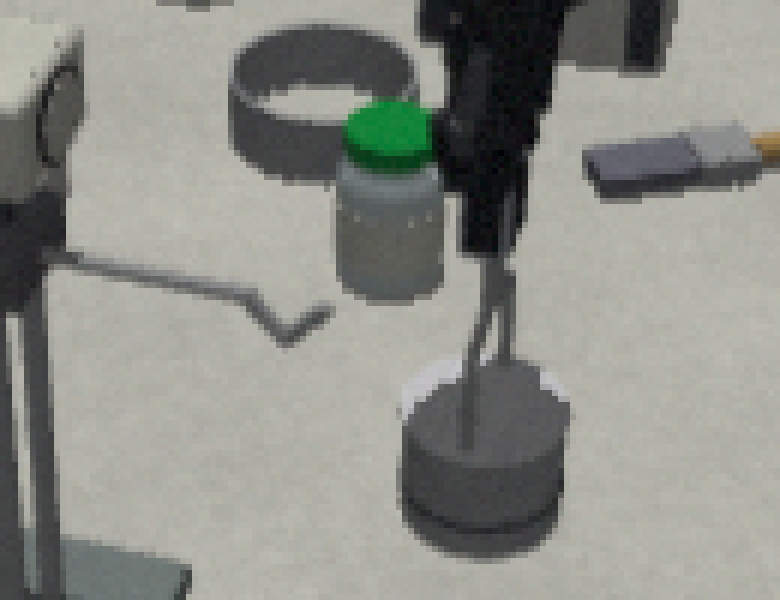

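Crop shows the kettle at (485,440), its bail opening facing the hook, with the tip at (328,312) above lid level and below the bar. Heights agree: lid 202.6, bar about 260.7. I align and slide in.

```bash
python3 -m crank '[[[0,-0.15,0,0.05,0,-0.07],[0.2,0,0,0,0,0],[0.3,0,0,0,0,0],[0.3,0,0,0,0,0],[0.3,0,0,0,0,0],[0.3,0,0,0,0,0],[0.2,0,0,0,0,0],[0,0,0,0,0,0],[0,0,0,0,0,0]]]'; python3 go.py 562.8 60.4 290 -3.8
```

```text
clock: 12.02
eef_pos: [529.8, 59.6, 291.0]
tool_rot: [3.141, -0.007, -0.069]
force: [-0.3, -0.2, -2.9]
width: 15.1
pos [529.8  59.6 291. ] rot [ 3.141 -0.007 -0.069] F [-0.25 -0.19 -2.89] w 15.1 q [-0.82  0.59  1.06  1.79 -0.57  1.11 -1.21]
shift [ 1.09 -0.1   0.04] turn [ 0.01 -0.07 -0.03]
```

```bash
python3 -m crank '[[[0.2,-0.05,0,0,0,0],[0.3,-0.05,0,0,0,0],[0.3,0,0,0,0,0],[0.2,0,0,0,0,0],[0.05,0,0,0,-0.05,0],[0,0,0,0,0,0],[0,0,0,0,0,0],[0,0,0,0,0,0]]]'; python3 go.py 562.8 60.4 290 -3.8;python3 - <<'E'
from h import *
np.set_printoptions(suppress=True,precision=1)
p=shot('side','side3.png');W=cloud(p);z=W[...,2];u,v=map(int,pix(p,[562,60,245]))
cv2.imwrite('pics/s3c.png',cv2.resize(p['color'][v-45:v+45,u-50:u+50,::-1],(660,594),interpolation=3))
near=np.hypot(W[...,0]-562,W[...,1]-62)<60
for l,a,b in(('lid',190,207),('bail',206,225)):
        P=W[near&(z>a)&(z<b)]
        if len(P)>3: print(l,len(P),np.median(P,0),np.percentile(P,3,axis=0),np.percentile(P,97,axis=0))
E
```

```text
clock: 12.68
eef_pos: [564.4, 60.9, 290.6]
tool_rot: [3.141, 0.001, -0.068]
force: [0.3, -0.6, -2.9]
width: 15.4
pos [564.4  60.9 290.6] rot [ 3.141e+00  1.000e-03 -6.800e-02] F [ 0.29 -0.56 -2.88] w 15.4 q [-0.76  0.64  1.03  1.69 -0.59  1.16 -1.21]
shift [-0.05  0.02  0.02] turn [ 0.01  0.01 -0.02]
lid 412 [557.7  71.9 202.9] [529.7  34.4 191.6] [594.8  97.  205.7]
bail 34 [563.   86.6 217.8] [538.9  30.5 206.1] [569.5  96.2 224.5]
```

View pics/s3c.png

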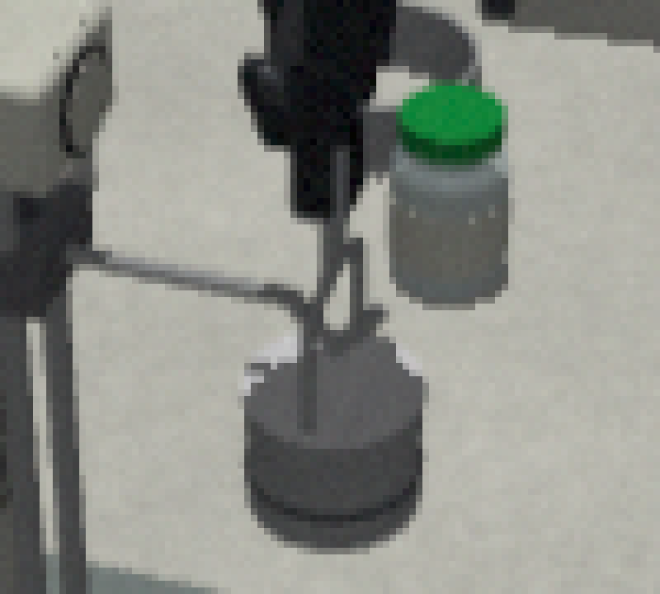

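Hook is through the bail, tip (375,318) in front of the bail and arm (300,290) behind. I lower slowly, tracking force.

```bash
python3 -m crank '[[[-0.05,0,0.1,0,0,0],[0,0,0.12,0,0,0],[0,0,0.12,0,0,0],[0,0,0.12,0,0,0],[0,0,0.12,0,0,0],[0,0,0.12,0,0,0],[0,0,0.12,0,0,0],[0,0,0.05,0,0,0],[0,0,0,0,0,0],[0,0,0,0,0,0]]]'; python3 go.py 562.8 60.6 221 -3.8
```

```text
clock: 13.57
eef_pos: [561.5, 61.4, 261.3]
tool_rot: [3.141, 0.002, -0.068]
force: [-0.3, 0.6, -1.9]
width: 15.0
pos [561.5  61.4 261.3] rot [ 3.141e+00  2.000e-03 -6.800e-02] F [-0.26  0.65 -1.9 ] w 15.0 q [-0.75  0.66  1.01  1.74 -0.62  1.1  -1.18]
shift [0.05 0.02 1.34] turn [ 0.    0.01 -0.02]
```

```bash
python3 -m crank '[[[0.03,0.02,0.06,0,0,0],[0,0,0.1,0,0,0],[0,0,0.1,0,0,0],[0,0,0.1,0,0,0],[0,0,0.1,0,0,0],[0,0,0.1,0,0,0],[0,0,0.1,0,0,0],[0,0,0.1,0,0,0],[0,0,0.08,0,0,0],[0,0,0.05,0,0,0],[0,0,0,0,0,0],[0,0,0,0,0,0]]]'; python3 go.py 562.8 60.6 221 -3.8
cat > w.py <<'E'
from h import *
F=[]
for i in range(20): p=shot('side');F.append(ctrl.read_state()['force'])
F=np.array(F);print('F',F.mean(0).round(2),(F.std(0)/20**.5).round(2))
E
python3 w.py
```

```text
clock: 14.57
eef_pos: [564.5, 60.2, 233.3]
tool_rot: [3.141, -0.003, -0.068]
force: [1.0, 0.4, -1.6]
width: 15.1
pos [564.5  60.2 233.3] rot [ 3.141e+00 -3.000e-03 -6.800e-02] F [ 0.96  0.36 -1.61] w 15.1 q [-0.73  0.69  0.98  1.77 -0.66  1.04 -1.15]
shift [-0.06 -0.01  0.41] turn [ 0.   -0.03 -0.02]
F [ 0.6   0.19 -0.98] [0.11 0.12 0.12]
```

```bash
python3 -m crank '[[[-0.02,0,0.06,0,0,0],[-0.02,0,0.08,0,-0.03,0],[-0.02,0,0.08,0,0,0],[0,0,0.08,0,0,0],[0,0,0.08,0,0,0],[0,0,0.03,0,0,0],[0,0,0,0,0,0],[0,0,0,0,0,0]]]'; python3 go.py 562.8 60.6 221 -3.8
python3 w.py; python3 go.py 562.8 60.6 221 -3.8
```

```text
clock: 16.23
eef_pos: [564.5, 60.2, 220.3]
tool_rot: [3.141, -0.004, -0.068]
force: [1.0, -0.8, 0.2]
width: 15.4
pos [564.5  60.2 220.3] rot [ 3.141 -0.004 -0.068] F [ 0.96 -0.78  0.16] w 15.4 q [-0.72  0.71  0.96  1.78 -0.68  1.02 -1.14]
shift [-0.06 -0.01 -0.02] turn [ 0.01 -0.04 -0.02]
F [1.15 0.22 0.4 ] [0.1  0.09 0.09]
pos [564.5  60.2 220.4] rot [ 3.141 -0.004 -0.068] F [1.27 0.73 0.22] w 15.0 q [-0.72  0.71  0.96  1.78 -0.68  1.02 -1.14]
shift [-0.06 -0.01 -0.02] turn [ 0.01 -0.04 -0.02]
```

```bash
python3 -m crank '[[[0.04,0,-0.04,0,-0.04,0],[0.04,0,-0.04,0,0,0],[0,0,0,0,0,0],[0,0,0,0,0,0],[0,0,0,0,0,0]]]'; python3 w.py; python3 go.py 562.8 60.6 221 -3.8
```

```text
clock: 17.65
eef_pos: [565.0, 60.2, 222.3]
tool_rot: [3.141, 0.006, -0.068]
force: [0.6, 0.2, 1.2]
width: 15.1
F [ 0.19  0.17 -0.09] [0.09 0.11 0.11]
pos [565.   60.2 222.3] rot [ 3.141  0.006 -0.068] F [-0.52  0.52  0.67] w 14.8 q [-0.72  0.71  0.96  1.77 -0.67  1.03 -1.14]
shift [-0.07 -0.01  0.04] turn [ 0.    0.05 -0.02]
```

```bash
python3 -m crank '[[[0,0,0,0,0,0],[0,0,0,0,0,0],[0,0,0,0,0,0],[0,0,0,0,0,0],[0,0,0,0,0,0],[0,0,0,0,0,0],[0,0,0,0,0,0],[0,0,0,0,0,0],[0,0,0,0,0,0],[0,0,0,0,0,0]]]' -1; cat > k.py <<'E'
from h import *
import sys
np.set_printoptions(suppress=True,precision=1)
for i in range(int(sys.argv[1])):
    p=shot('side',sys.argv[2] if i==0 else None);W=cloud(p);z=W[...,2]
    near=np.hypot(W[...,0]-562,W[...,1]-62)<60
    P=W[near&(z>140)&(z<175)];P=P[P[:,2]<np.percentile(P[:,2],99)]
    L=P[P[:,2]>160] 
    print(len(L),np.median(L,0),'x',np.percentile(L[:,0],[3,97]),ctrl.read_state()['clock'])
u,v=map(int,pix(p,[562,60,215]));cv2.imwrite('pics/c'+sys.argv[2],cv2.resize(p['color'][v-50:v+50,u-55:u+55,::-1],(660,600),interpolation=3))
E
python3 k.py 8 s4.png
```

```text
clock: 19.48
eef_pos: [564.3, 60.0, 222.0]
tool_rot: [3.141, 0.007, -0.068]
force: [-0.5, -0.3, 0.8]
width: 85.5
14 [565.6  91.7 166.8] x [561.  569.2] 19.5333
13 [564.6  92.3 165.6] x [558.5 569. ] 19.5833
12 [563.8  90.6 165.1] x [559.6 569.2] 19.6333
16 [564.8  91.1 166.5] x [559.1 569.1] 19.6833
12 [564.5  91.9 166.5] x [558.7 568.9] 19.7333
17 [564.   91.8 165.9] x [558.8 568.6] 19.7833
14 [564.5  91.3 165.8] x [559.4 569.3] 19.8333
16 [564.5  91.3 167.5] x [559.1 568.9] 19.8833
```

View pics/cs4.png

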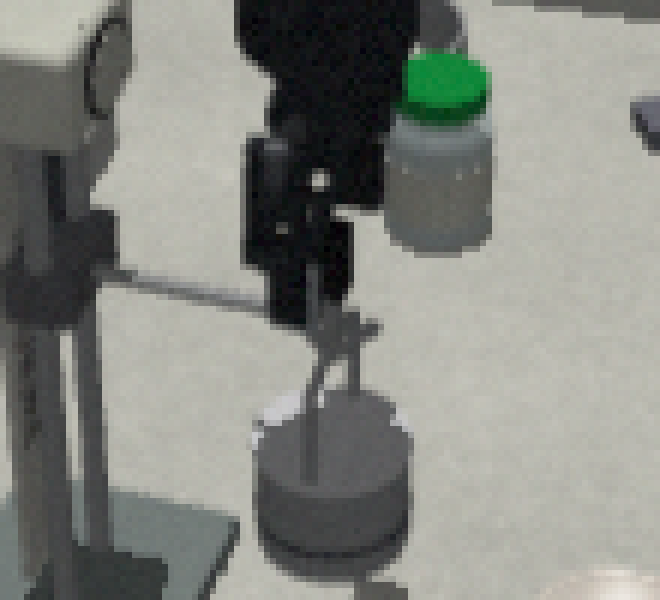

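Kettle hangs with its bar in the V (crop px 340,335), fingers open and apart. I retreat straight up, then go over to the button.

```bash
python3 -m crank '[[[0,0,-0.3,0,0,0],[0,0,-0.4,0,0,0],[0,0,-0.4,0,0,0],[0,0,-0.4,0,0,0],[0,0,-0.4,0,0,0],[0,0,-0.5,0,0,0],[0,0,-0.5,0,0,0],[0,0,-0.3,0,0,0],[0,0,0,0,0,0]]]'; python3 k.py 2 s5.png;  python3 go.py 571 237.5 300 -3.8
```

```text
clock: 20.63
eef_pos: [565.7, 58.5, 330.3]
tool_rot: [3.14, 0.003, -0.071]
force: [0.6, 0.7, -0.2]
width: 85.3
15 [563.7  92.1 165.8] x [559.  569.3] 20.6833
16 [564.4  91.8 165. ] x [558.6 568.8] 20.7333
pos [564.8  58.8 328.3] rot [ 3.14   0.005 -0.071] F [ 0.05 -0.36 -0.96] w 85.2 q [-0.77  0.61  1.06  1.63 -0.55  1.24 -1.24]
shift [-0.21 -5.96  0.94] turn [ 0.01  0.05 -0.04]
```

```bash
python3 -m crank '[[[0,-0.5,0,0,0,0],[-0.05,-0.9,0,0,0,0],[-0.05,-0.9,0,0,0,0],[-0.05,-0.9,0,0,0,0],[-0.05,-0.9,0,0,0,0],[-0.05,-0.9,0,0,0,0],[0,-0.6,0,0,0,0],[0,-0.3,0,0,0,0],[0,0,0,0,0,0]]]' 1; python3 go.py 571 237.5 100 -3.8; python3 - <<'E'
from h import *
np.set_printoptions(suppress=True,precision=1)
for n in('side','top'):
    p=shot(n);W=cloud(p);z=W[...,2];c=p['color']
    for l,a in(('dark',(c.max(2)<60)&(z>16)),('all',z>18)):
        P=W[a&(z<60)&(np.hypot(W[...,0]-571,W[...,1]-237)<32)]
        if len(P)>3: print(n,l,len(P),np.median(P,0),np.percentile(P,4,axis=0),np.percentile(P,96,axis=0))
E
```

```text
clock: 21.48
eef_pos: [564.5, 253.4, 318.5]
tool_rot: [3.139, 0.021, -0.07]
force: [1.0, 0.5, 0.4]
width: -0.0
pos [564.5 253.4 318.5] rot [ 3.139  0.021 -0.07 ] F [0.97 0.51 0.45] w -0.0 q [-1.01  0.71  1.04  1.49 -0.62  1.32 -1.55]
shift [0.41 0.5  7.28] turn [ 0.02  0.2  -0.04]
side dark 185 [566.  243.1  27.5] [549.6 224.3  16.6] [581.5 257.1  37.6]
side all 200 [568.3 241.1  27.5] [551.  219.6  19.9] [588.3 254.2  37.5]
top dark 92 [565.  238.5  29.3] [548.9 224.4  16.4] [578.  260.7  41.3]
top all 153 [571.4 234.5  27.3] [551.8 214.   19.3] [591.7 256.1  41. ]
```

```bash
python3 -m crank '[[[0.2,0.25,0.6,0,0.2,0],[0.15,0.25,0.8,0,0,0],[0,0,0.8,0,0,0],[0,0,0.8,0,0,0],[0,0,0.8,0,0,0],[0,0,0.8,0,0,0],[0,0,0.8,0,0,0],[0,0,0.8,0,0,0],[0,0,0.6,0,0,0],[0,0,0,0,0,0],[0,0,0,0,0,0]]]'; python3 go.py 570.5 236.5 50 -3.8
```

```text
clock: 22.5
eef_pos: [578.3, 206.2, 113.1]
tool_rot: [3.129, -0.01, -0.108]
force: [1.2, 0.3, -0.1]
width: -0.2
pos [578.3 206.2 113.1] rot [ 3.129 -0.01  -0.108] F [ 1.21  0.27 -0.14] w -0.2 q [-0.88  0.9   0.88  1.75 -0.84  0.91 -1.32]
shift [-0.39 -1.    2.09] turn [ 0.12 -0.1  -0.4 ]
```

```bash
python3 -m crank '[[[-0.2,-0.5,0.3,0.12,-0.1,-0.2],[-0.15,-0.5,0.3,0,0,0],[0,0,0.5,0,0,0],[0,0,0.4,0,0,0],[0,0,0.2,0,0,0],[0,0,0,0,0,0],[0,0,0,0,0,0]]]'; python3 go.py 570.5 236.5 44 -3.8; python3 k.py 1 s6.png
```

```text
clock: 23.08
eef_pos: [572.4, 240.2, 60.9]
tool_rot: [-3.137, -0.004, -0.085]
force: [-0.1, -0.1, 0.5]
width: 0.2
pos [572.4 240.2  60.9] rot [-3.137 -0.004 -0.085] F [-0.09 -0.08  0.54] w 0.2 q [-0.89  0.97  0.8   1.75 -0.92  0.84 -1.3 ]
shift [-0.05  0.13  0.56] turn [-0.04 -0.04 -0.18]
16 [564.5  91.7 165. ] x [559.3 569.4] 23.1333
```

Kettle still hangs steady. I go down to just above the button and check the view.

```bash
python3 -m crank '[[[-0.05,0.1,0.3,0,0,0],[0,0,0.15,0,0,0],[0,0,0,0,0,0],[0,0,0,0,0,0]]]'; python3 go.py 570.5 236.5 31 -3.8; python3 - <<'E'
from h import *
p=shot('side');u,v=map(int,pix(p,[570,237,50]));cv2.imwrite('pics/b.png',cv2.resize(p['color'][v-45:v+45,u-50:u+50,::-1],(660,594),interpolation=3))
E
```

```text
clock: 23.47
eef_pos: [571.5, 235.9, 47.2]
tool_rot: [-3.138, -0.006, -0.087]
force: [0.3, -0.4, -0.5]
width: 0.2
pos [571.5 235.9  47.2] rot [-3.138 -0.006 -0.087] F [ 0.26 -0.45 -0.54] w 0.2 q [-0.88  0.98  0.79  1.76 -0.94  0.82 -1.28]
shift [-0.04 -0.01  0.54] turn [-0.04 -0.06 -0.19]
```

View pics/b.png

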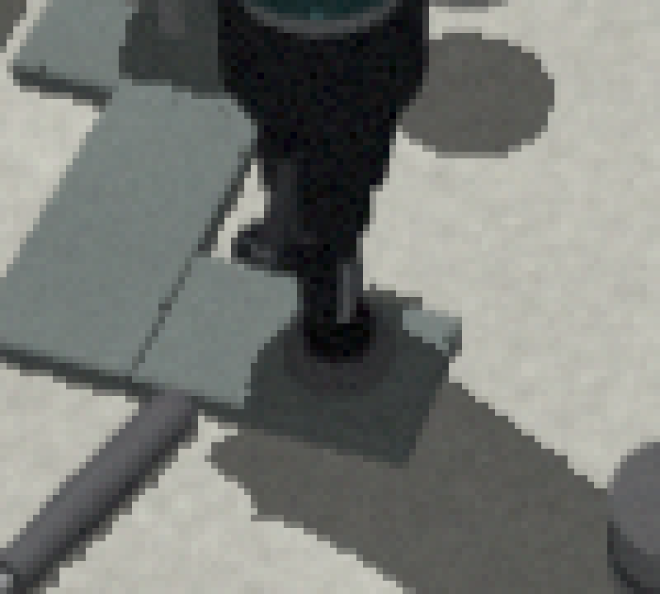

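Closed fingertips are centred above the button (crop px 340,335). I press in small steps, watching force.

```bash
python3 -m crank '[[[0,0,0.15,0,0,0],[0,0,0.15,0,0,0],[0,0,0,0,0,0],[0,0,0,0,0,0]]]';python3 -m crank '[[[0,0,0.1,0,0,0],[0,0,0.1,0,0,0],[0,0,0,0,0,0]]]'
```

```text
clock: 23.85
eef_pos: [572.2, 236.1, 38.0]
tool_rot: [-3.137, -0.007, -0.087]
force: [0.1, -0.8, -0.4]
width: -0.0
clock: 24.1
eef_pos: [572.6, 236.1, 32.1]
tool_rot: [-3.137, -0.008, -0.087]
force: [-0.4, -0.0, 3.7]
width: 0.0
```

```bash
python3 -m crank '[[[0,0,0.1,0,0,0],[0,0,0.1,0,0,0],[0,0,0.1,0,0,0],[0,0,0,0,0,0]]]';python3 -m crank '[[[0,0,0.1,0,0,0],[0,0,0,0,0,0],[0,0,0,0,0,0]]]'
```

```text
clock: 24.43
eef_pos: [572.7, 236.1, 31.3]
tool_rot: [-3.13, -0.007, -0.087]
force: [-2.1, -0.1, 3.5]
width: -0.2
clock: 24.68
eef_pos: [572.9, 236.1, 31.3]
tool_rot: [-3.127, -0.007, -0.088]
force: [-1.1, -0.5, 3.7]
width: -0.1
```

```bash
python3 -m crank '[[[0,0,0.2,0,0,0],[0,0,0.3,0,0,0],[0,0,0.3,0,0,0]]]';python3 -m crank '[[[0,0,0.3,0,0,0],[0,0,0.4,0,0,0],[0,0,0.4,0,0,0]]]'; python3 k.py 1 s7.png;python3 go.py 570.5 236.5 31 -3.8
```

```text
clock: 24.93
eef_pos: [573.7, 236.3, 28.7]
tool_rot: [-3.112, -0.005, -0.087]
force: [-25.6, -2.7, 79.1]
width: 0.0
clock: 25.18
eef_pos: [573.8, 236.3, 28.3]
tool_rot: [-3.088, -0.002, -0.088]
force: [-31.8, -5.7, 99.8]
width: 0.1
15 [565.1  94.  168. ] x [558.5 568.6] 25.2333
pos [573.8 236.2  28.4] rot [-3.087e+00 -1.000e-03 -8.900e-02] F [-28.89  -5.14  92.85] w 0.5 q [-0.82  0.98  0.72  1.78 -1.    0.77 -1.21]
shift [-0.11 -0.   -0.09] turn [-0.52 -0.02 -0.22]
```

That pressed much harder than intended (about 100 N, under the 120 N limit), so the button is certainly at its stop. I release now.

```bash
python3 -m crank '[[[0,0,-0.2,0,0,0],[0,0,-0.3,0,0,0],[0,0,-0.4,0,0,0],[0,0,-0.6,0,0,0],[0,0,-0.6,0,0,0],[0,0,-0.3,0,0,0],[0,0,0,0,0,0],[0,0,0,0,0,0],[0,0,0,0,0,0],[0,0,0,0,0,0]]]'; python3 k.py 6 s8.png; python3 - <<'E'
from h import *
np.set_printoptions(suppress=True,precision=1)
p=shot('side');W=cloud(p);z=W[...,2];c=p['color']
P=W[(c.max(2)<60)&(z>16)&(z<60)&(np.hypot(W[...,0]-571,W[...,1]-237)<32)];print(len(P),np.median(P,0),np.percentile(P,96,axis=0))
q=shot('top');W0=cloud(q);
for n in['jar','dish','sieve','vial','scoop','brush','small_kettle_grip']:
    for r in ctrl.search_frame(n,q)[:1]: e=r['extent'];print(n,round(r['conf'],2),np.round(e))
h=W[(z>180)&(z<225)&(W[...,0]>590)&(W[...,0]<655)&(abs(W[...,1]-58)<12)];print('hook arm z',len(h),np.median(h,0))
u,v=map(int,pix(p,[590,130,130]));cv2.imwrite('pics/end.png',cv2.resize(p['color'][max(0,v-90):v+90,u-80:u+80,::-1],(533,600),interpolation=3))
E
```

```text
clock: 26.07
eef_pos: [574.0, 232.4, 109.2]
tool_rot: [-3.081, -0.005, -0.091]
force: [0.8, -0.0, 0.3]
width: 0.5
15 [563.7  92.2 167.5] x [558.6 568.5] 26.1167
15 [565.3  91.9 165.7] x [558.8 568.7] 26.1667
14 [564.   92.6 166.8] x [558.8 569.2] 26.2167
13 [563.8  91.9 166. ] x [558.9 568.9] 26.2667
16 [563.5  92.3 165. ] x [559.2 568.5] 26.3167
14 [563.5  92.7 166.8] x [559.3 568.7] 26.3667
210 [567.6 241.3  27. ] [587.7 254.6  37.8]
jar 0.84 [378. 188.  26.  25.]
dish 0.79 [280. 236.  25.  27.]
sieve 0.74 [416. 167.  36.  34.]
vial 0.68 [143. 195.  15.  10.]
scoop 0.78 [171. 164.  28.  14.]
brush 0.88 [426. 242.  37.  54.]
small_kettle_grip 0.54 [200. 237.  19.  17.]
hook arm z 0 [nan nan nan]
  return _methods._mean(a, axis=axis, dtype=dtype,
  ret = um.true_divide(
```

View pics/end.png

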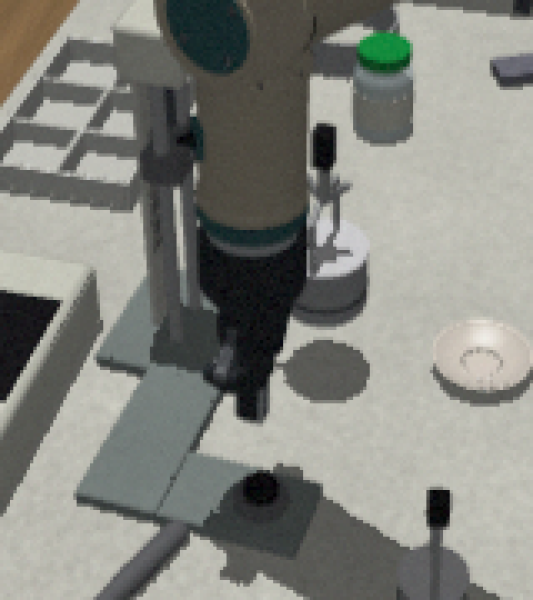

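The kettle hangs upright (grip at px 325,145), the button is out again (260,488), and nothing else has moved. I hand in.

```bash
python3 -c "
from cell import ctrl
print(ctrl.finish_job())"
```

```text
the job is handed in; nothing more can be done
None
```

The larger kettle (about 3.0 N) is hanging on the scale's hook. I pressed the hold button once, let it come back out, and handed the job in at about 26 s. The hand-in gives no verdict, so the result rests on my own checks.

- **Hanging:** I lowered the kettle in steps of at most about 4 mm, and more than half its weight was on the hook partway down. The next step went slightly too low (force +0.4 N), so I raised it 2 mm. The remaining force was then about 0.1 N vertical and 0.2 N sideways, and I opened the fingers.
- **Stillness:** after release and again at the end, the kettle's measured position stayed constant to within about 2 mm, which is sensor noise.
- **Button:** its top measured about 38 mm at the end, as before the press. The end picture also shows it out.
- **Other things:** in the final top picture they were found about where they started. Most were within 3 pixels (about 10 mm). The scoop's detection box came out smaller and 12 pixels off, probably because the box covered less of it; I did not check it further.

**Went wrong:** I pressed the button far harder than intended. The first pushes read only about 3.7 N, so I pushed further and the wrist force reached about 100 N. That is below the 120 N limit, and it was through the fingertips rather than the gripper body.

**Failed check:** my final reading of the hook arm's height found no points because the arm blocked the camera.

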